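Dry-lay the pads on a pair of orthopaedic insoles

TASK

Lay the pads out on the pair of insoles, ready for gluing: on the left insole put the cork heel raise flat on the heel, its round back following the insole's round heel and its straight edge towards the toes, and centre the small rubber lift on top of the raise, facing the same way. On the right insole put the horseshoe pad on the heel in the same manner, its open end towards the toes; put the teardrop pad on the centre line just behind the line across the ball, in line with the insole and its narrow end towards the heel; and put the half-moon arch pad about midway between those two, its straight side along the insole's inner (big-toe side) edge. Leave the glue tin standing where it is.

Things in the scene. Friction and masses are not known exactly. Their poses are not given: they have to be found in the camera images.
- left_insole: Tan insole blank, left foot, 250 x 87 x 4 mm, taped flat to the bench, fixed. From above, toes away, the big-toe (inner) side is on the right. Origin: underside, centre line, mid-length; +x to the toes, +y left, top at z = 4. Heel end: round, radius 31 about x = -94; inner edge at the waist (x -45 to -5): y = -26. Dark lines: centre line (y = 0) and ball line across (x = 60). Lengths in mm.
- right_insole: Tan insole blank, right foot, 250 x 87 x 4 mm, taped flat to the bench, fixed. From above, toes away, the big-toe (inner) side is on the left. Origin: underside, centre line, mid-length; +x to the toes, +y left, top at z = 4. Heel end: round, radius 31 about x = -94; inner edge at the waist (x -45 to -5): y = +26. Dark lines: centre line (y = 0) and ball line across (x = 60). Lengths in mm.
- heel_raise: Thick cork heel piece, D-shaped seen from above: 58 mm wide (y), 60 mm long (x), 14 mm thick, sides upright; rounded at the back (-x), straight edge at the front (+x). Origin: centre of the underside (of the 60 x 58 outline). Loose, about 30 g.
- heel_lift: Small black rubber heel piece, D-shaped like the cork one but smaller and thinner: 44 mm wide (y), 46 mm long (x), 8 mm thick; rounded at the back (-x), straight at the front (+x). Origin: centre of the underside. Loose, about 20 g.
- horseshoe_pad: Grey-brown firm horseshoe-shaped heel pad: 56 mm wide (y), 54 mm long (x), 10 mm thick, the band 16 mm wide all round; closed round at the back (-x), open at the front (+x). Origin: centre of the underside of its 54 x 56 outline (in the open middle). Loose, about 20 g; firm enough to be held across its two arms.
- teardrop_pad: Off-white firm metatarsal pad, teardrop-shaped with a low domed top: 50 mm long (x), 12 mm high in the middle, upright rim 7 mm high; broad round end to +x, 40 mm wide at x = +5 mm, narrow end to -x. Origin: underside, middle of its length. Loose, about 20 g.
- arch_pad: Cork half-moon arch pad: straight side 64 mm long (along x), 26 mm wide in the middle, tapering to both ends, 14 mm thick. Origin: underside, at the MIDDLE OF THE STRAIGHT SIDE; the straight side faces +y and the bulging side lies towards -y (down to y = -26 mm). Loose, about 20 g.
- glue_tin: Closed steel glue tin with a plain yellow band, 62 mm across, 59 mm high, standing among the pads. Origin: centre of the underside. To be left alone.
Not all that is in view belongs to the job. What is shaped like the heel_raise but green or turquoise is not meant.

How it is judged:
By the outcome, as a careful person would: the job done as asked, in the order asked, and still so for the second after the job is handed in, with the robot touching nothing.
It also fails if it takes over 128 s, if anything falls off the work surface, if the arm or the gripper's body presses on something with over 40 N, if the wrist force passes 120 N, or if a joint passes its speed limit or range.

ROBOT

A 7-joint arm with a two-finger parallel gripper is mounted at the origin on the work surface. World frame = base frame: x ahead of the robot, y to its left, z up, the work surface at z = 0. Lengths are in m, angles in rad, forces in N, time in s.
With the tool pointing down it reaches from about 0.425 to 0.875 m from the base axis. Payload 9.9 kg.
Tool frame: the origin (TCP) lies at the very end of the fingers, on their centre line; the grasp point (between the pads) lies 19 mm behind it; z points along the fingers, y is the line along which they close (so a half turn about z gives the same grasp; the last joint's range is limited). The gripper opens to 85 mm and grips with 20 to 120 N. Pads are 22 mm wide; open, the fingers measure 114 mm over their backs; the gripper's body (76 mm by 85 mm) begins 54 mm behind the grasp point. The pads swing forward as they close: fully open they stand 13 mm farther back than shut.
Start: joints at [-1.242, 0.576, 0.025, 1.437, -0.015, 1.129, -0.057], TCP at [0.271, 0.618, 0.231] pointing down, gripper open.
Joint ranges: [-2.76, 2.76], [-0.34, 2.15], [-1.52, 1.57], [0.19, 2.46], [-1.09, 4.23], [0.17, 1.99], [-2.82, 2.82]. Speed limits (rad/s): [2.22, 2.22, 3.01, 3.01, 3.14, 3.14, 3.14].

INTERFACE

Orientations are given as a rotation vector (axis times angle).
In Python, from workcell import read_state, grab_frame, get_calibration, finish_job, trace gives the robot as it stands. The module is installed in compiled form; this text tells all that it offers.
- The arm moves only by the tool jog_arm, never from a script. Its argument "commands" is a list that holds one entry, the list of rows, each a list of 7 numbers: the shift along the world's x, y, z in units of 30 mm (1.0 is 30 mm), then the turn, a rotation vector about the world's x, y, z in units of 6 degrees (1.0 is 6 degrees), then the opening, from -1 (shut) to 1 (fully open). A call has 1 to 12 rows; each row shifts and turns the commanded pose from where the row before left it; what a row does not reach is not made up. A row lasts 1/12 s, in which the tool goes at most 41.7 mm and 7.16 degrees, less where a joint would pass 70% of its speed; a pose out of reach is approached as far as the arm can. A call is refused whole if a number of a shift passes 1 or a number of a turn 1, either way. A call with a gripper value outside its range is refused whole. The fingers move at their own pace and stop on an object; "newtons" is the grip in N (left out, the last holds). Time passes only in rows, so rows that do not move let the fingers close. It gives the time, the measured TCP pose, the force, the opening and the grip force at its end, in the units of the state.
- read_state(): the state, without advancing time (a new reading comes with each control period).
- grab_frame(name): name is "side" or "top"; returns (picture, depth): 400x640x3 uint8, blue, green, red; 400x640 float32, m along the optical axis (not along the pixel's ray), 0 where there is no reading.
- get_calibration(name): a dict with "K" (3x3 intrinsics, pixels), "position" and "attitude" of the camera in the world. Camera axes: x right, y up, looking along -z (the intrinsics and any distortion apply to the point x, -y, -z); pixel columns grow to the right and rows downward; lengths in m; the calibration is good to about 2 mm. A picture is of the moment at which its call begins. get_calibration takes no time and is no camera call.
- finish_job(): hands the job in; it is judged then, once.
Trained networks look in the newest picture that a camera, given by its name, has taken for a name from the list of things; names that differ only in an ending like _2 or _b are one class to them, and where a whole thing is asked for, a point or a joint stands for the part that bears it (a point fixed in the world has none). Each returns a list of dicts, best first, with "p" (0 to 1); they miss things now and then, are a little off and sometimes report something else, mostly with a low value. They report only what shows in the picture. A call takes as long as a camera call. They do not tell look-alikes from the thing itself.
- trace(camera, label): "pixels" (400x640 bool, what is visible of it) and "pixel" ([column, row] in pixels, amid what is visible of it).
The state is a dict: "time": time; "q": joint angles; "dq": joint speeds; "tau": joint torques, N m; "tcp_pos": TCP position; "ee_rot": TCP orientation; "force": force on the tool from outside, world axes, zero at the start; "wrist_torque": the same for the moment, N m; "opening": finger opening in m; "finger_force": force on a finger pad.
Only numpy, scipy, OpenCV 4.12 (cv2) and the standard library are available. Lean on these libraries where they do the work, as an engineer would, in place of code of your own. Each camera call takes 0.05 s, during which the arm holds its last target. There are 200 camera calls.

## Working session

There is one attempt and no reset: what is moved stays moved. The work goes in short steps, Python scripts to look and compute and a tool call to move; the robot and the scene stay as the last step left them, time stands still between calls to the robot, and variables do not carry over. Pictures are saved under pics/ and viewed, at most 14 in all, crops included, and the job is handed in when it is done.

Besides the shell and the picture viewer there is one more tool, called after "Emit:" as a command line: name --argument value ..., lists and objects as JSON in quotes. jog_arm: Moves the arm, as the interface text tells. Its arguments: {"type":"object","properties":{"commands":{"type":"array"},"newtons":{"type":"number"}},"required":["commands"]}

```bash
mkdir -p pics; ls
python3 - <<'E'
from workcell import *
import cv2,numpy as np
for n in("top","side"):
    p,d=grab_frame(n); cv2.imwrite(f"pics/{n}0.png",p); np.save(f"pics/{n}0.npy",d)
    c=get_calibration(n); print(n,c)
s=read_state(); print(s["time"],s["tcp_pos"],s["ee_rot"],s["opening"])
E
```

```text
pics
top {'K': array([[419.96260255,   0.        , 325.19037313],
       [  0.        , 419.96260255, 199.62830114],
       [  0.        ,   0.        ,   1.        ]]), 'position': array([0.33544186, 0.00544822, 1.14256522]), 'attitude': array([ 0.16157874, -0.16874302, -1.57679027])}
side {'K': array([[449.55091069,   0.        , 316.09104397],
       [  0.        , 449.55091069, 198.8977921 ],
       [  0.        ,   0.        ,   1.        ]]), 'position': array([ 0.1924978 , -0.57968752,  0.78051702]), 'attitude': array([ 0.74385882, -0.21412868, -0.50274644])}
0.1 [0.27063809 0.61793971 0.23055101] [-6.43656253e-01 -3.07476322e+00  2.24496139e-03] 0.0858757056263789
```

View pics/top0.png

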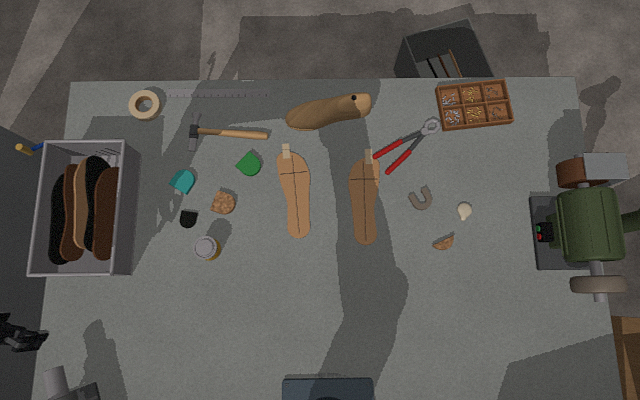

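View pics/side0.png

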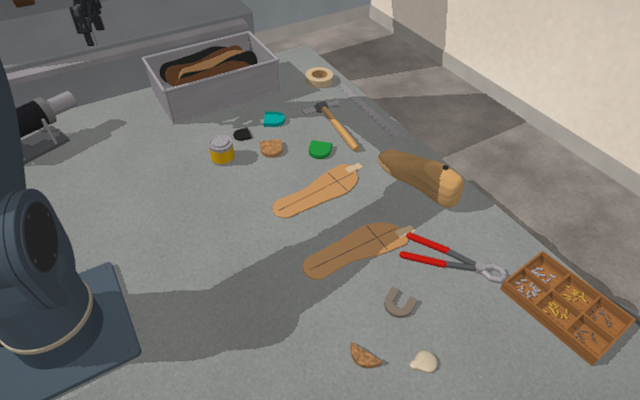

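Top view, objects by column and row:
- **Insoles:** left (294,194), right (364,200), toes up.
- **Heel raise candidates:** cork (222,203), green (249,163), turquoise (181,181). I choose the cork one, as described.
- **Heel lift candidates:** the black D (188,217) only.
- **Horseshoe:** (420,197).
- **Teardrop:** (464,212).
- **Arch pad:** (443,242). It is the same cork as the raise but half-moon shaped.
- **Tin:** (207,247).

The side view agrees, with the raise at (271,148), lift (242,134), horseshoe (400,303), arch (366,355) and teardrop (424,361).

```bash
cat > h.py <<'E'
from workcell import *
import cv2,numpy as np
from scipy.spatial.transform import Rotation as Ro
from scipy.optimize import minimize
t=np.linspace
def arc(cx,cy,r,a,b,n=30): a=np.radians(t(a,b,n)); return np.c_[cx+r*np.cos(a),cy+r*np.sin(a)]
def D(L,W): r=W/2; return np.r_[arc(-L/2+r,0,r,90,270),[[L/2,-r],[L/2,r]]]
OUT={}
OUT['heel_raise']=(D(60,58),14); OUT['heel_lift']=(D(46,44),8)
OUT['horseshoe_pad']=(np.r_[arc(1,0,28,90,270),[[27,-28],[27,-12]],arc(1,0,12,270,90),[[27,12],[27,28]]],10)
td=cv2.convexHull(np.r_[arc(5,0,20,0,360,60),arc(-18,0,7,0,360)].astype(np.float32))[:,0]
OUT['teardrop_pad']=(td,8)
R=(32**2+26**2)/52; a=np.degrees(np.arcsin(32/R)); OUT['arch_pad']=(arc(0,R-26,R,270-a,270+a),14)
OUT['glue_tin']=(arc(0,0,31,0,360),59)
C={n:get_calibration(n) for n in("top","side")}
def proj(n,P):
    c=C[n]; q=Ro.from_rotvec(c['attitude']).inv().apply(np.asarray(P)-c['position'])
    q=q*[1,-1,-1]; u=q@c['K'].T; return u[:,:2]/u[:,2:]
def ray(n,uv,z):   # pixel(s) -> world at height z
    c=C[n]; uv=np.atleast_2d(uv); d=np.c_[uv,np.ones(len(uv))]@np.linalg.inv(c['K']).T*[1,-1,-1]
    d=Ro.from_rotvec(c['attitude']).apply(d); p=c['position']
    return p+d*((z-p[2])/d[:,2])[:,None]
def cloud(n,depth,m):
    v,u=np.nonzero(m&(depth>0)); c=C[n]; z=depth[v,u]
    d=np.c_[u,v,np.ones(len(u))]@np.linalg.inv(c['K']).T*[1,-1,-1]*z[:,None]
    return c['position']+Ro.from_rotvec(c['attitude']).apply(d)
S=8
def mask(n,lab,x,y,yaw,z0,box):
    o,h=OUT[lab]; c,s=np.cos(yaw),np.sin(yaw); o=o/1e3@np.array([[c,s],[-s,c]])+[x,y]
    u0,v0,w,hh=box; im=np.zeros((hh*S,w*S),np.uint8)
    b=proj(n,np.c_[o,np.full(len(o),z0)]);tp=proj(n,np.c_[o,np.full(len(o),z0+h/1e3)])
    f=lambda p:np.round((p-[u0,v0]+.5)*S*16).astype(np.int32)
    for i in range(len(o)):
        j=(i+1)%len(o); q=cv2.convexHull(f(np.array([b[i],b[j],tp[j],tp[i]])))
        cv2.fillConvexPoly(im,q,255,shift=4)
    cv2.fillPoly(im,[f(tp)],255,shift=4); cv2.fillPoly(im,[f(b)],255,shift=4) if lab!='horseshoe_pad' else 0
    return cv2.resize(im,(w,hh),interpolation=cv2.INTER_AREA)/255.
def fit(n,m,lab,g,z0=0.):
    v,u=np.nonzero(m); box=(u.min()-8,v.min()-8,np.ptp(u)+17,np.ptp(v)+17)
    t_=m[box[1]:box[1]+box[3],box[0]:box[0]+box[2]].astype(float)
    def cost(p):
        k=mask(n,lab,p[0]/1e3,p[1]/1e3,p[2]/20,z0,box); k=k[:t_.shape[0],:t_.shape[1]]
        return np.abs(k-t_).sum()/t_.sum()
    best=None
    for yaw in (g[2],) if len(g)>2 else np.arange(12)*np.pi/6:
        r=minimize(cost,[g[0]*1e3,g[1]*1e3,yaw*20],method='Nelder-Mead',options=dict(initial_simplex=np.array([[g[0]*1e3,g[1]*1e3,yaw*20]])+[[0,0,0],[4,0,0],[0,4,0],[0,0,4]],maxiter=120))
        if best is None or r.fun<best.fun: best=r
    p=best.x; return p[0]/1e3,p[1]/1e3,(p[2]/20+np.pi)%(2*np.pi)-np.pi,best.fun
E
cat > m.py <<'E'
from h import *
L=['heel_raise','heel_lift','horseshoe_pad','teardrop_pad','arch_pad','glue_tin','left_insole','right_insole']
out={}
for n in("top","side"):
    p,d=grab_frame(n)
    for l in L:
        for k,r in enumerate(trace(n,l)[:3]):
            m=r['pixels']; P=cloud(n,d,m)
            pt=np.median(P,0)
            s=f"{n} {l} p={r['p']:.2f} px={np.round(r['pixel'])} N={m.sum()} med={np.round(pt*1e3)} z95={np.percentile(P[:,2],95)*1e3:.1f}"
            if r['p']>.4: out[f"{n}|{l}|{k}"]=m
            if k==0 and l in OUT: s+=" fit "+str(np.round(np.array(fit(n,m,l,(pt[0],pt[1])))*[1e3,1e3,57.3,1],2))
            print(s)
np.savez('pics/masks.npz',**out)
E
python3 m.py
python3 - <<'E'
import sys;sys.path.insert(0,'.')
import cv2,numpy as np
a=cv2.imread('pics/top0.png');b=cv2.imread('pics/side0.png')
x=cv2.resize(a[145:265,170:310],(560,480),interpolation=3)
cv2.imwrite('pics/crop1.png',x)
E
```

```text
top heel_raise p=0.89 px=[184. 180.] N=466 med=[636. 392.  12.] z95=16.4 fit [6.3965e+02 3.9345e+02 1.5135e+02 6.0000e-02]
top heel_raise p=0.76 px=[247. 165.] N=446 med=[679. 210.  12.] z95=16.4
top heel_raise p=0.74 px=[222. 205.] N=406 med=[570. 280.  13.] z95=16.6
top heel_lift p=0.75 px=[188. 221.] N=231 med=[528. 377.   7.] z95=10.4 fit [ 5.2797e+02  3.7762e+02 -1.3580e+01  1.4000e-01]
top horseshoe_pad p=0.75 px=[425. 199.] N=274 med=[ 573. -273.    9.] z95=12.3 fit [ 5.7494e+02 -2.6801e+02  2.8270e+01  1.4000e-01]
top teardrop_pad p=0.73 px=[443. 243.] N=177 med=[ 451. -322.   12.] z95=16.1 fit [ 4.5483e+02 -3.2444e+02  1.1860e+02  3.9000e-01]
top teardrop_pad p=0.50 px=[468. 210.] N=170 med=[ 543. -381.    9.] z95=12.9
top arch_pad p=0.45 px=[446. 243.] N=174 med=[ 451. -322.   13.] z95=16.1 fit [ 4.6281e+02 -3.1706e+02 -6.5630e+01  1.2000e-01]
top glue_tin p=0.89 px=[206. 250.] N=570 med=[443. 306.  55.] z95=60.1 fit [4.4573e+02 3.1138e+02 6.8560e+01 5.0000e-02]
top left_insole p=0.60 px=[366. 194.] N=2259 med=[ 593. -110.    3.] z95=6.6
top left_insole p=0.51 px=[206. 250.
[... 580 characters left out ...]
9.6
side horseshoe_pad p=0.96 px=[397. 306.] N=534 med=[ 571. -274.    9.] z95=12.0 fit [ 5.7452e+02 -2.6686e+02  2.7010e+01  8.0000e-02]
side teardrop_pad p=0.74 px=[425. 363.] N=461 med=[ 540. -385.   10.] z95=12.9 fit [ 5.4009e+02 -3.8290e+02 -1.2630e+01  8.0000e-02]
side teardrop_pad p=0.54 px=[398. 305.] N=541 med=[ 570. -274.    9.] z95=12.0
side glue_tin p=0.85 px=[223. 148.] N=642 med=[440. 294.  47.] z95=59.7 fit [4.4605e+02 3.1323e+02 8.5130e+01 1.4000e-01]
side left_insole p=0.76 px=[357. 245.] N=3015 med=[ 587. -112.    4.] z95=5.9
side left_insole p=0.52 px=[271. 147.] N=378 med=[568. 273.  13.] z95=15.8
side right_insole p=0.87 px=[320. 188.] N=2049 med=[605.  79.   4.] z95=6.0
```

View pics/crop1.png

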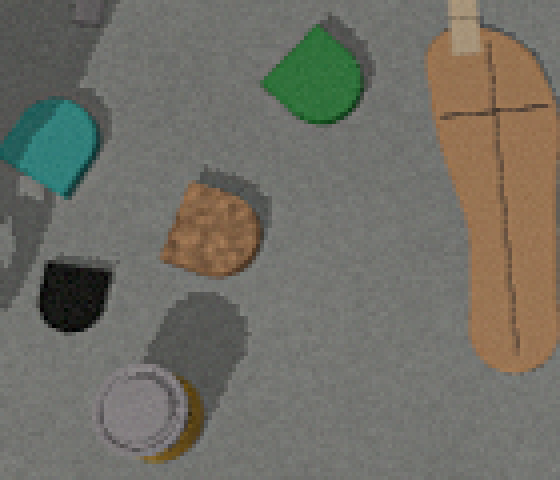

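The crop shows the cork D at crop (215,230), round side to the right and straight edge to the upper left. That is full-frame (224,203), so it is the real raise. The other two Ds are turquoise and green. The insole in the crop has its concave waist and big toe on the left, so the one at y≈+0.08 is the **right** insole, which agrees with the network. Next I refine the poses.

```bash
cat > r.py <<'E'
from h import *
def gc(img,m,k=4):
    v,u=np.nonzero(m); b=(max(u.min()-10,0),max(v.min()-10,0)); e=(min(u.max()+11,640),min(v.max()+11,400))
    im=cv2.resize(img[b[1]:e[1],b[0]:e[0]],None,fx=k,fy=k,interpolation=cv2.INTER_CUBIC)
    mm=cv2.resize(m[b[1]:e[1],b[0]:e[0]].astype(np.uint8),None,fx=k,fy=k,interpolation=0)
    g=np.where(cv2.dilate(mm,np.ones((5*k,5*k)))>0,cv2.GC_PR_BGD,cv2.GC_BGD).astype(np.uint8)
    g[mm>0]=cv2.GC_PR_FGD; g[cv2.erode(mm,np.ones((4*k+1,4*k+1)))>0]=cv2.GC_FGD
    cv2.grabCut(im,g,None,np.zeros((1,65)),np.zeros((1,65)),6,cv2.GC_INIT_WITH_MASK)
    r=((g==1)|(g==3)).astype(np.uint8); r=cv2.morphologyEx(r,cv2.MORPH_OPEN,np.ones((k+1,k+1)))
    soft=cv2.resize(r.astype(np.float32),(e[0]-b[0],e[1]-b[1]),interpolation=cv2.INTER_AREA)
    f=np.zeros(m.shape,np.float32); f[b[1]:e[1],b[0]:e[0]]=soft
    return f,r,im,b
if __name__=="__main__":
    M=np.load('pics/masks.npz'); sel={'heel_raise':{'top':'top|heel_raise|2','side':'side|heel_raise|2'},'arch_pad':{'top':'top|arch_pad|0'},'teardrop_pad':{'top':'top|teardrop_pad|1'}}
    I={n:cv2.imread(f'pics/{n}0.png') for n in C}
    for l in list(OUT)[:5]:
        for n in C:
            key=sel.get(l,{}).get(n,f'{n}|{l}|0')
            m=M[key] if key in M else None
            if m is None:   # arch in side view: seed from projected template
                m=mask(n,l,arch[0],arch[1],arch[2],0,(0,0,640,400))>.5
            f,*_=gc(I[n],m); g=ray(n,np.argwhere(f>.5)[:,::-1].mean(0)[None],.007)[0]
            r=fit(n,f,l,g[:2]); 
            if l=='arch_pad' and n=='top': arch=r
            print(l,n,np.round(np.array(r)*[1e3,1e3,57.3,1],2),int(f.sum()),m.sum())
E
python3 r.py
python3 - <<'E'
import sys;sys.path.insert(0,'.')
from r import *
M=np.load('pics/masks.npz');vis=[]
for name in('left_insole','right_insole'):
  for n in C:
    I=cv2.imread(f'pics/{n}0.png'); m=M[f'{n}|{name}|0']; f,r,im,b=gc(I,m)
    r=cv2.morphologyEx(r,cv2.MORPH_CLOSE,np.ones((13,13)))
    gr=cv2.cvtColor(im,6); bh=cv2.morphologyEx(gr,cv2.MORPH_BLACKHAT,np.ones((25,25)))
    bh[cv2.erode(r,np.ones((25,25)))==0]=0
    v,u=np.nonzero(bh>np.percentile(bh[bh>0],93)); W=ray(n,np.c_[(u+.5)/4-.5+b[0],(v+.5)/4-.5+b[1]],.004)[:,:2]*1e3
    # boundary
    ct=max(cv2.findContours(r,0,1)[0],key=len)[:,0]; B=ray(n,(ct+.5)/4-.5+b,.004)[:,:2]*1e3
    # two-line fit: pose p=(x,y,yaw) with lines y=0 (x<55) and x=60
    def loc(p,P): c,s=np.cos(p[2]/50),np.sin(p[2]/50); return (P-p[:2])@np.array([[c,-s],[s,c]])
    def cost(p):
        q=loc(p,W); d=np.minimum(np.where(q[:,0]<100,abs(q[:,1]),99),abs(q[:,0]-60)); k=np.minimum(d,4).mean()
        hb=loc(p,B); s=hb[:,0]<-94; e=np.minimum(abs(np.hypot(hb[s,0]+94,hb[s,1])-31),6).mean() if s.sum()>20 else 6
        return k+e
    c0=B.mean(0); best=min((minimize(cost,[c0[0]+a,c0[1],y],method='Nelder-Mead',options=dict(maxiter=600,initial_simplex=np.array([[c0[0]+a,c0[1],y]])+[[0,0,0],[10,0,0],[0,10,0],[0,0,5]])) for a in(-15,0,15) for y in(-8,0,8)),key=lambda r:r.fun)
    p=best.x;q=loc(p,W);hb=loc(p,B); w=(hb[:,0]>-40)&(hb[:,0]<-10)
    s=hb[:,0]<-94
    print(name,n,np.round(p[:2],1),'yaw',round(p[2]/50*57.3,2),'cost',round(best.fun,2),'waist edges',np.round([np.median(hb[w&(hb[:,1]>0),1]),np.median(hb[w&(hb[:,1]<0),1])],1),'heel end',hb[:,0].min().round(1),'toe',hb[:,0].max().round(1), 'yrange',np.round([hb[:,1].min(),hb[:,1].max()],1))
    o=im.copy()
    o[bh>np.percentile(bh[bh>0],93)]=(255,0,0); cv2.drawContours(o,[ct.reshape(-1,1,2)],-1,(0,255,0),1)
    vis.append(o)
H=max(v.shape[0] for v in vis); vis=[cv2.copyMakeBorder(v,0,H-v.shape[0],0,0,0) for v in vis]; o=cv2.hconcat(vis); k=min(800/o.shape[1],600/o.shape[0]); cv2.imwrite('pics/ins.png',cv2.resize(o,None,fx=k,fy=k,interpolation=3))
from workcell import *
s=read_state(); print(s['time'],Ro.from_rotvec(s['ee_rot']).as_matrix().round(3))
E
```

```text
heel_raise top [5.7112e+02 2.7836e+02 7.1090e+01 3.0000e-02] 441 406
heel_raise side [5.6911e+02 2.7830e+02 6.9560e+01 4.0000e-02] 362 349
heel_lift top [ 5.2762e+02  3.7673e+02 -8.9300e+00  4.0000e-02] 256 231
heel_lift side [ 5.2640e+02  3.7557e+02 -8.0300e+00  4.0000e-02] 189 191
horseshoe_pad top [ 5.7557e+02 -2.6734e+02  2.0120e+01  2.2000e-01] 356 274
horseshoe_pad side [ 5.7279e+02 -2.6757e+02  2.7050e+01  7.0000e-02] 512 534
teardrop_pad top [ 5.4062e+02 -3.8345e+02 -1.4550e+01  1.8000e-01] 174 170
teardrop_pad side [ 5.3994e+02 -3.8276e+02 -1.6210e+01  1.7000e-01] 424 461
arch_pad top [ 4.6285e+02 -3.1651e+02 -6.4770e+01  6.0000e-02] 186 174
arch_pad side [ 4.6226e+02 -3.1779e+02 -6.3870e+01  9.0000e-02] 519 502
left_insole top [ 576.7 -109.2] yaw -0.25 cost 1.33 waist edges [ 35.9 -25.8] heel end -124.7 toe 149.1 yrange [-45.3  45. ]
left_insole side [ 574.8 -109.9] yaw 0.67 cost 1.7 waist edges [ 35.8 -27.6] heel end -125.3 toe 147.7 yrange [-50.1  43.7]
right_insole top [597.8  81.9] yaw 5.13 cost 1.4 waist edges [ 25.5 -35. ] heel end -125.3 toe 148.7 yrange [-43.7  45.7]
right_insole side [595.1  80.9] yaw 5.98 cost 1.88 waist edges [ 26.  -38.1] heel end -125.3 toe 149.0 yrange [-48.9  45.3]
1.0 [[-0.916  0.401 -0.   ]
 [ 0.401  0.916  0.   ]
 [ 0.     0.    -1.   ]]
```

View pics/ins.png

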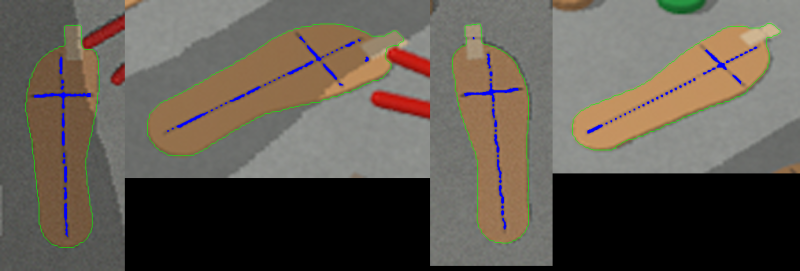

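Overlays fit in both views. The left insole is at about (576,-109.5) mm, yaw 0.2°. The right one is at (596.5,81.4), yaw 5.5°. Inner edges lie on the expected sides. Moving to the raise.

Emit:
jog_arm --commands '[[[0.83,-0.94,-0.3,0,0,-1,1],[0.83,-0.94,-0.3,0,0,-1,1],[0.83,-0.94,-0.3,0,0,-1,1],[0.83,-0.94,-0.3,0,0,-1,1],[0.83,-0.94,-0.3,0,0,-1,1],[0.83,-0.94,-0.3,0,0,-1,1],[0.83,-0.94,-0.3,0,0,-1,1],[0.83,-0.94,-0.3,0,0,-1,1],[0.83,-0.94,-0.3,0,0,-1,1],[0.83,-0.94,-0.3,0,0,-1,1],[0.83,-0.94,-0.3,0,0,-1,1],[0.83,-0.94,-0.3,0,0,-1,1]]]' --newtons 30

```text
time: 2.0
tcp_pos: [0.5707, 0.2786, 0.1231]
ee_rot: [-2.333, -2.104, -0.001]
force: [1.1, 1.2, 0.8]
opening: 0.0852
finger_force: 0.0
```

```bash
cat > g.py <<'E'
# python3 g.py x y z toolYdeg : remaining shift (units of 30mm) and yaw (units of 6deg)
import sys; from h import *
s=read_state(); t_=np.array([float(a) for a in sys.argv[1:5]])
R_=Ro.from_rotvec(s['ee_rot']).as_matrix(); ya=np.degrees(np.arctan2(R_[1,1],R_[0,1]))
d=(t_[:3]/1e3-s['tcp_pos'])/.03; w=((t_[3]-ya+180)%360-180)/6
tilt=np.cross(R_[:,2],[0,0,-1])*57.3/6
print('t',round(s['time'],2),'tcp',(s['tcp_pos']*1e3).round(1),'yaw',ya.round(2),'tilt',tilt.round(2),'q7',s['q'][6].round(2),'F',s['force'].round(1),'op',round(s['opening']*1e3,1),'ff',s['finger_force'])
print('shift units',d.round(3),'turn units',round(w,3))
E
python3 g.py 570 278.3 2 -19.7
```

```text
t 2.0 tcp [570.7 278.6 123.1] yaw -5.92 tilt [-0.  0.  0.] q7 -0.38 F [1.1 1.2 0.8] op 85.2 ff 0.0
shift units [-0.023 -0.011 -4.037] turn units -2.296
```

Emit:
jog_arm --commands '[[[-0.02,-0.01,-0.8,0,0,-0.77,1],[0,0,-0.8,0,0,-0.77,1],[0,0,-0.8,0,0,-0.76,1],[0,0,-0.7,0,0,0,1],[0,0,-0.6,0,0,0,1],[0,0,-0.33,0,0,0,1],[0,0,0,0,0,0,1],[0,0,0,0,0,0,-1],[0,0,0,0,0,0,-1],[0,0,0,0,0,0,-1],[0,0,0,0,0,0,-1],[0,0,0,0,0,0,-1]]]'

```text
time: 3.0
tcp_pos: [0.5699, 0.2799, 0.004]
ee_rot: [2.565, 1.814, 0.004]
force: [-0.2, -1.1, 6.7]
opening: 0.0572
finger_force: 32.5
```

```bash
python3 g.py 570 278.3 2 -19.7
```

```text
t 3.0 tcp [569.9 279.9   4. ] yaw -19.46 tilt [-0.01  0.02  0.  ] q7 -0.5 F [-0.2 -1.1  6.7] op 57.2 ff 32.50646889209747
shift units [ 0.004 -0.054 -0.067] turn units -0.041
```

Emit:
jog_arm --commands '[[[0,0,0.8,0,0,0,-1],[0,0,1,0,0,0,-1],[-0.22,-1,0.3,0,0,-0.9,-1],[-0.22,-1,0,0,0,-0.9,-1],[-0.22,-1,0,0,0,-0.9,-1],[-0.22,-1,0,0,0,-0.9,-1],[-0.22,-1,0,0,0,-0.9,-1],[-0.22,-1,0,0,0,-0.9,-1],[-0.22,-1,0,0,0,-0.9,-1],[-0.22,-1,0,0,0,-0.9,-1],[-0.22,-1,0,0,0,-0.9,-1],[-0.22,-1,0,0,0,-0.9,-1]]]'

```text
time: 4.0
tcp_pos: [0.503, -0.0215, 0.0662]
ee_rot: [-3.11, -0.445, -0.003]
force: [1.1, -0.6, -0.4]
opening: 0.0568
finger_force: 32.4
```

```bash
python3 g.py 482.8 -109.9 60 -89.8
```

```text
t 4.0 tcp [503.  -21.5  66.2] yaw -73.7 tilt [-0.01  0.02  0.  ] q7 -0.71 F [ 1.1 -0.6 -0.4] op 56.8 ff 32.383015751838684
shift units [-0.675 -2.946 -0.207] turn units -2.683
```

Emit:
jog_arm --commands '[[[-0.23,-0.98,-0.1,0,0,-0.9,-1],[-0.23,-0.98,-0.1,0,0,-0.9,-1],[-0.22,-0.98,-0.2,0,0,-0.88,-1],[0,0,-0.5,0,0,0,-1],[0,0,-0.5,0,0,0,-1],[0,0,-0.2,0,0,0,-1],[0,0,0,0,0,0,-1]]]'

```text
time: 4.58
tcp_pos: [0.4823, -0.1083, 0.0169]
ee_rot: [-3.141, -0.013, 0.001]
force: [0.4, -0.7, 0.4]
opening: 0.0568
finger_force: 32.4
```

```bash
python3 g.py 482.8 -109.9 9 -89.8;  python3 - <<'E'
from h import *
p,d=grab_frame('side'); q=proj('side',[[.4828,-.1099,.02]])[0].astype(int); print(q)
cv2.imwrite('pics/s1.png',cv2.resize(p[q[1]-70:q[1]+70,q[0]-90:q[0]+90],None,fx=4,fy=4,interpolation=3))
E
```

```text
t 4.58 tcp [ 482.3 -108.3   16.9] yaw -89.53 tilt [-0.01 -0.01 -0.  ] q7 -0.67 F [ 0.4 -0.7  0.4] op 56.8 ff 32.37658202648163
shift units [ 0.017 -0.052 -0.262] turn units -0.045
[317 261]
```

View pics/s1.png

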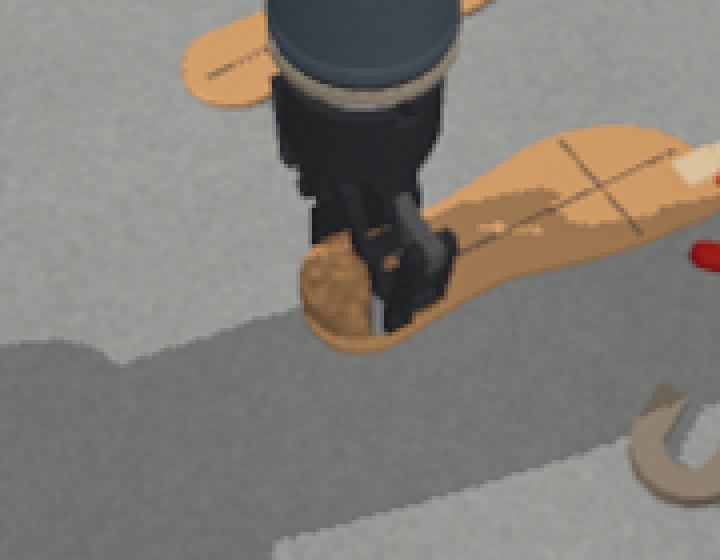

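Side view: the raise hangs just above the left heel, round back over the round heel at crop (340,300). Lower it and release.

Emit:
jog_arm --commands '[[[0.01,-0.05,-0.15,0,0,-0.04,-1],[0,0,-0.1,0,0,0,-1],[0,0,0,0,0,0,-1],[0,0,0,0,0,0,-0.2],[0,0,0,0,0,0,0.5],[0,0,0,0,0,0,1],[0,0,0,0,0,0,1],[0,0,0.5,0,0,0,1],[0,0,1,0,0,0,1],[0.1,1,1,0,0,-0.2,1],[0.1,1,0.4,0,0,-0.2,1],[0.1,1,0,0,0,-0.2,1]]]'

```text
time: 5.63
tcp_pos: [0.4933, -0.0203, 0.099]
ee_rot: [-3.14, 0.097, -0.007]
force: [0.3, 0.9, -0.9]
opening: 0.0852
finger_force: 0.0
```

Emit:
jog_arm --commands '[[[0.1,1,0,0,0,-0.2,1],[0.1,1,0,0,0,-0.2,1],[0.1,1,0,0,0,-0.2,1],[0.1,1,0,0,0,-0.2,1],[0.1,1,0,0,0,-0.2,1],[0.1,1,0,0,0,0,1],[0.1,1,0,0,0,0,1],[0.1,1,0,0,0,0,1],[0.1,1,0,0,0,0,1],[0.1,1,0,0,0,0,1]]]'

```text
time: 6.47
tcp_pos: [0.5215, 0.281, 0.0963]
ee_rot: [-3.131, 0.256, 0.0]
force: [1.0, 0.0, -0.0]
opening: 0.0857
finger_force: 0.0
```

```bash
cat > c.py <<'E'
# python3 c.py label x y yawdeg z0 camera... : grabcut from projected template, refit
import sys; from r import *
l=sys.argv[1]; x,y,w,z=[float(a) for a in sys.argv[2:6]]
for n in sys.argv[6:]:
    p,d=grab_frame(n); m=mask(n,l,x/1e3,y/1e3,np.radians(w),z/1e3,(0,0,640,400))>.5
    f,*_=gc(p,m); r=fit(n,f,l,(x/1e3,y/1e3,np.radians(w)),z/1e3); P=cloud(n,d,cv2.erode(m.astype(np.uint8),np.ones((3,3)))>0)
    print(n,np.round(np.array(r)*[1e3,1e3,57.3,1],2),'ztop med',(np.median(P[:,2])*1e3).round(1))
    q=proj(n,[[x/1e3,y/1e3,.01]])[0].astype(int)
    o=cv2.resize(p[q[1]-50:q[1]+50,q[0]-65:q[0]+65],None,fx=4,fy=4,interpolation=3); cv2.imwrite(f'pics/c_{l}_{n}.png',o)
E
python3 c.py heel_raise 482.8 -109.9 0.2 4 top side; python3 g.py 527 376.2 2 -98.5
```

```text
top [ 4.8216e+02 -1.0886e+02  4.9000e-01  5.0000e-02] ztop med 16.8
side [ 4.7976e+02 -1.1193e+02  1.1900e+00  3.0000e-02] ztop med 17.6
t 6.57 tcp [521.1 285.6  95.4] yaw -98.92 tilt [-0.02 -0.01 -0.  ] q7 -1.62 F [-0.1  0.1 -0.8] op 85.6 ff 0.0
shift units [ 0.197  3.02  -3.114] turn units 0.071
```

The raise lies flat with its top at z≈17–18. Against the insole it is at x≈-94.7, y≈0, so it stays. Now the lift.

Emit:
jog_arm --commands '[[[0.05,0.75,-0.2,0,0,0.07,1],[0.05,0.75,-0.5,0,0,0,1],[0.05,0.75,-0.5,0,0,0,1],[0.05,0.77,-0.5,0,0,0,1],[0,0,-0.5,0,0,0,1],[0,0,-0.5,0,0,0,1],[0,0,-0.4,0,0,0,1],[0,0,0,0,0,0,1]]]'

```text
time: 7.23
tcp_pos: [0.5267, 0.3678, 0.0009]
ee_rot: [3.129, -0.248, -0.004]
force: [-0.3, -0.2, 0.9]
opening: 0.0858
finger_force: 0.0
```

```bash
python3 g.py 527 376.2 2 -98.5
```

```text
t 7.23 tcp [526.7 367.8   0.9] yaw -99.05 tilt [ 0.02 -0.03  0.  ] q7 -1.67 F [-0.3 -0.2  0.9] op 85.8 ff 0.0
shift units [0.01  0.279 0.038] turn units 0.091
```

Emit:
jog_arm --commands '[[[0.01,0.28,0.06,0,0,0.09,1],[0,0,0,0,0,0,1],[0,0,0,0,0,0,-1],[0,0,0,0,0,0,-1],[0,0,0,0,0,0,-1],[0,0,0,0,0,0,-1],[0,0,0,0,0,0,-1],[0,0,0,0,0,0,-1]]]'

```text
time: 7.9
tcp_pos: [0.5284, 0.3783, 0.006]
ee_rot: [-3.132, 0.231, -0.001]
force: [-1.8, -0.9, 7.6]
opening: 0.0408
finger_force: 29.4
```

```bash
python3 g.py 481 -110 60 -89.8
```

```text
t 7.9 tcp [528.4 378.3   6. ] yaw -98.43 tilt [-0.01  0.    0.  ] q7 -1.69 F [-1.8 -0.9  7.6] op 40.8 ff 29.36786323785782
shift units [ -1.579 -16.275   1.801] turn units 1.438
```

Emit:
jog_arm --commands '[[[0,0,0.6,0,0,0,-1],[0,0,0.8,0,0,0,-1],[-0.1,-1,0.6,0,0,0.1,-1],[-0.1,-1,0,0,0,0.1,-1],[-0.1,-1,0,0,0,0.1,-1],[-0.1,-1,0,0,0,0.1,-1],[-0.1,-1,0,0,0,0.1,-1],[-0.1,-1,0,0,0,0.1,-1],[-0.1,-1,0,0,0,0.1,-1],[-0.1,-1,0,0,0,0.1,-1],[-0.1,-1,0,0,0,0.1,-1],[-0.1,-1,0,0,0,0.1,-1]]]'

```text
time: 8.9
tcp_pos: [0.4978, 0.0769, 0.0654]
ee_rot: [-3.141, 0.065, -0.001]
force: [0.4, 0.2, -0.8]
opening: -0.0
finger_force: 0.0
```

Emit:
jog_arm --commands '[[[-0.1,-1,0,0,0,0.1,-1],[-0.1,-1,0,0,0,0.1,-1],[-0.1,-1,0,0,0,0.1,-1],[-0.1,-1,0,0,0,0.1,-1],[-0.1,-1,0,0,0,0,-1],[-0.1,-0.9,0,0,0,0,-1],[0,0,0,0,0,0,-1],[0,0,0,0,0,0,-1]]]'

```text
time: 9.57
tcp_pos: [0.4799, -0.1005, 0.0655]
ee_rot: [3.141, -0.006, 0.001]
force: [-0.6, -0.0, -0.0]
opening: 0.0
finger_force: 0.0
```

```bash
python3 g.py 481 -110 24.5 -89.8;python3 - <<'E'
from h import *
p,d=grab_frame('side'); q=proj('side',[[.4828,-.1099,.04]])[0].astype(int); print(q)
cv2.imwrite('pics/s2.png',cv2.resize(p[q[1]-50:q[1]+50,q[0]-65:q[0]+65],None,fx=5,fy=5,interpolation=3))
E
```

```text
t 9.57 tcp [ 479.9 -100.5   65.5] yaw -90.24 tilt [0.   0.01 0.  ] q7 -0.76 F [-0.6 -0.  -0. ] op 0.0 ff 0.0
shift units [ 0.037 -0.316 -1.366] turn units 0.073
[317 255]
```

View pics/s2.png

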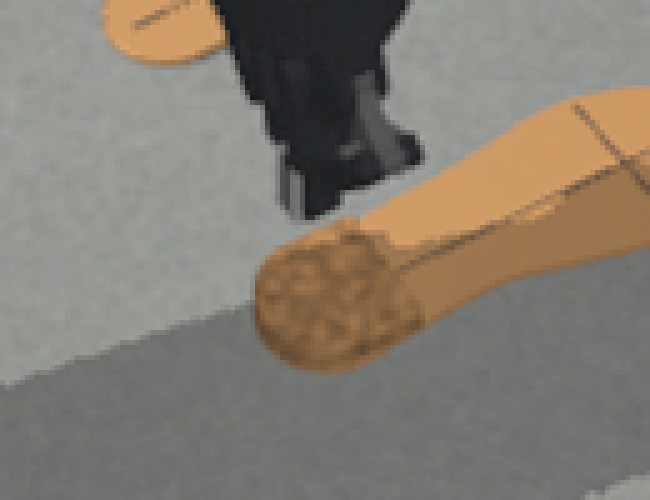

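The crop shows the fingers empty. The lift slipped, since the tips only caught its top edge. The raise sits well at crop (335,300). Find the lift again.

```bash
cat > f.py <<'E'
# python3 f.py label cam... : trace all candidates, grabcut, full-yaw fit
import sys; from r import *
l=sys.argv[1]
for n in sys.argv[2:]:
    p,d=grab_frame(n)
    for c in trace(n,l)[:3]:
        f,*_=gc(p,c['pixels'])
        if f.sum()<30: continue
        P=cloud(n,d,cv2.erode((f>.9).astype(np.uint8),np.ones((3,3)))>0); g=np.median(P,0)
        print(n,c['p'].__round__(2),np.round(c['pixel']),np.round(np.array(fit(n,f,l,g[:2]))*[1e3,1e3,57.3,1],2),'z',(g[2]*1e3).round(1))
E
python3 f.py heel_lift top side
```

```text
top 0.73 [179. 220.] [ 5.3039e+02  4.0446e+02 -1.4260e+01  4.0000e-02] z 7.3
side 0.61 [238. 128.] [ 5.2882e+02  4.0398e+02 -1.5340e+01  7.0000e-02] z 7.4
side 0.5 [224. 149.] [441.55 316.67  28.92   0.63] z 50.4
```

Emit:
jog_arm --commands '[[[0.1,1,0.3,0,0,-0.2,0.35],[0.1,1,0.2,0,0,-0.2,0.35],[0.1,1,0,0,0,-0.2,0.35],[0.1,1,0,0,0,-0.2,0.35],[0.1,1,0,0,0,-0.2,0.35],[0.1,1,0,0,0,-0.2,0.35],[0.1,1,0,0,0,-0.2,0.35],[0.1,1,0,0,0,-0.2,0.35],[0.1,1,0,0,0,-0.2,0.35],[0.1,1,0,0,0,-0.2,0.35],[0.1,1,0,0,0,-0.2,0.35],[0.1,1,0,0,0,-0.2,0.35]]]'

```text
time: 10.82
tcp_pos: [0.5152, 0.2641, 0.0799]
ee_rot: [-3.117, 0.392, 0.001]
force: [1.6, 0.5, -0.4]
opening: 0.0576
finger_force: 0.0
```

Emit:
jog_arm --commands '[[[0.1,1,0,0,0,0,0.35],[0.1,1,0,0,0,0,0.35],[0.1,1,0,0,0,0,0.35],[0.1,1,0,0,0,0,0.35],[0.05,0.8,0,0,0,0,0.35],[0,0,0,0,0,0,0.35],[0,0,0,0,0,0,0.35]]]'

```text
time: 11.4
tcp_pos: [0.528, 0.4078, 0.0792]
ee_rot: [3.117, -0.387, -0.001]
force: [0.7, -1.1, -0.1]
opening: 0.0577
finger_force: 0.0
```

```bash
python3 g.py 529.6 404.2 -2 -104.8
```

```text
t 11.4 tcp [528.  407.8  79.2] yaw -104.14 tilt [ 0.   -0.01  0.  ] q7 -1.88 F [ 0.7 -1.1 -0.1] op 57.7 ff 0.0
shift units [ 0.052 -0.121 -2.707] turn units -0.11
```

Emit:
jog_arm --commands '[[[0.05,-0.12,-0.4,0,0,-0.11,0.35],[0,0,-0.6,0,0,0,0.35],[0,0,-0.6,0,0,0,0.35],[0,0,-0.5,0,0,0,0.35],[0,0,-0.4,0,0,0,0.35],[0,0,-0.2,0,0,0,0.35],[0,0,0,0,0,0,0.35],[0,0,0,0,0,0,0.35]]]'

```text
time: 12.07
tcp_pos: [0.5314, 0.4013, -0.0008]
ee_rot: [3.114, -0.413, 0.0]
force: [0.4, 0.8, -0.3]
opening: 0.0576
finger_force: 0.0
```

```bash
python3 g.py 529.6 404.2 -2 -104.8
```

```text
t 12.07 tcp [531.4 401.3  -0.8] yaw -105.1 tilt [0. 0. 0.] q7 -1.81 F [ 0.4  0.8 -0.3] op 57.6 ff 0.0
shift units [-0.06   0.096 -0.039] turn units 0.051
```

Emit:
jog_arm --commands '[[[-0.03,0.06,-0.06,0,0,0,0.35],[0,0,0,0,0,0,0.35],[0,0,0,0,0,0,-1],[0,0,0,0,0,0,-1],[0,0,0,0,0,0,-1],[0,0,0,0,0,0,-1],[0,0,0,0,0,0,-1],[0,0,0,0,0,0,-1]]]' --newtons 25

```text
time: 12.73
tcp_pos: [0.5308, 0.4038, -0.0017]
ee_rot: [-3.113, 0.412, -0.002]
force: [-0.4, 0.0, 6.1]
opening: 0.0431
finger_force: 29.3
```

```bash
python3 g.py 481 -110 24 -89.8
```

```text
t 12.73 tcp [530.8 403.8  -1.7] yaw -105.06 tilt [-0.01  0.01  0.  ] q7 -1.82 F [-0.4  0.   6.1] op 43.1 ff 29.334462576598526
shift units [ -1.659 -17.127   0.855] turn units 2.544
```

Emit:
jog_arm --commands '[[[0,0,0.6,0,0,0,-1],[0,0,0.8,0,0,0,-1],[-0.1,-1,0.8,0,0,0.15,-1],[-0.1,-1,0,0,0,0.15,-1],[-0.1,-1,0,0,0,0.15,-1],[-0.1,-1,0,0,0,0.15,-1],[-0.1,-1,0,0,0,0.15,-1],[-0.1,-1,0,0,0,0.15,-1],[-0.1,-1,0,0,0,0.15,-1],[-0.1,-1,0,0,0,0.15,-1],[-0.1,-1,0,0,0,0.15,-1],[-0.1,-1,0,0,0,0.15,-1]]]'

```text
time: 13.73
tcp_pos: [0.5, 0.1022, 0.0636]
ee_rot: [-3.137, 0.165, -0.001]
force: [-0.4, -0.8, 0.5]
opening: 0.043
finger_force: 25.8
```

Emit:
jog_arm --commands '[[[-0.1,-1,0,0,0,0.15,-1],[-0.1,-1,0,0,0,0.15,-1],[-0.1,-1,0,0,0,0.15,-1],[-0.1,-1,0,0,0,0.15,-1],[-0.1,-1,0,0,0,0.15,-1],[-0.1,-1,0,0,0,0.15,-1],[-0.06,-1,0,0,0,0.1,-1],[0,0,0,0,0,0,-1],[0,0,0,0,0,0,-1]]]'

```text
time: 14.48
tcp_pos: [0.4803, -0.1086, 0.0638]
ee_rot: [3.141, -0.008, 0.002]
force: [-0.6, 0.0, -0.0]
opening: 0.0429
finger_force: 25.8
```

```bash
python3 g.py 481.5 -110 17.5 -89.8
```

```text
t 14.48 tcp [ 480.3 -108.6   63.8] yaw -90.31 tilt [0.01 0.01 0.  ] q7 -0.74 F [-0.6  0.  -0. ] op 42.9 ff 25.814908146858215
shift units [ 0.039 -0.048 -1.542] turn units 0.085
```

Emit:
jog_arm --commands '[[[0.04,-0.05,-0.4,0,0,0.08,-1],[0,0,-0.5,0,0,0,-1],[0,0,-0.4,0,0,0,-1],[0,0,-0.2,0,0,0,-1],[0,0,0,0,0,0,-1],[0,0,0,0,0,0,-1]]]'

```text
time: 14.98
tcp_pos: [0.4816, -0.1074, 0.0184]
ee_rot: [-3.141, -0.012, 0.001]
force: [0.7, 0.2, 0.1]
opening: 0.0427
finger_force: 25.8
```

```bash
python3 g.py 481.5 -110 17 -89.8
python3 - <<'E'
from h import *
p,d=grab_frame('side'); q=proj('side',[[.4828,-.1099,.03]])[0].astype(int); print(q)
cv2.imwrite('pics/s3.png',cv2.resize(p[q[1]-50:q[1]+50,q[0]-65:q[0]+65],None,fx=5,fy=5,interpolation=3))
E
```

```text
t 14.98 tcp [ 481.6 -107.4   18.4] yaw -89.55 tilt [-0. -0. -0.] q7 -0.66 F [0.7 0.2 0.1] op 42.7 ff 25.81668198108673
shift units [-0.005 -0.088 -0.045] turn units -0.042
[317 258]
```

View pics/s3.png

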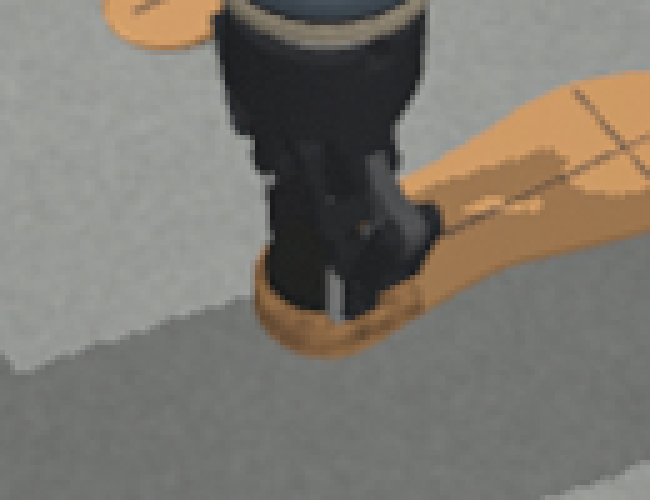

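The lift is held over the raise at crop (310,300), about 2 mm above it. Release and rise towards the horseshoe.

Emit:
jog_arm --commands '[[[0,-0.07,-0.06,0,0,-0.04,-1],[0,0,0,0,0,0,-1],[0,0,0,0,0,0,-0.3],[0,0,0,0,0,0,0.2],[0,0,0,0,0,0,0.6],[0,0,0,0,0,0,0.8],[0,0,0.4,0,0,0,0.8],[0,0,0.8,0,0,0,0.8],[0.5,-0.8,1,0,0,0.7,0.8],[0.6,-1,0,0,0,0.7,0.8],[0.6,-1,0,0,0,0.7,0.8],[0.6,-1,0,0,0,0.7,0.8]]]'

```text
time: 16.03
tcp_pos: [0.5517, -0.2251, 0.0832]
ee_rot: [3.106, 0.471, 0.002]
force: [0.9, 0.8, 0.5]
opening: 0.0768
finger_force: 0.0
```

Emit:
jog_arm --commands '[[[0.5,-1,0,0,0,0.7,0.8],[0.3,-0.5,0,0,0,0.7,0.8],[0,0,0,0,0,0.3,0.8],[0,0,0,0,0,0,0.8],[0,0,0,0,0,0,0.8]]]'

```text
time: 16.45
tcp_pos: [0.574, -0.2681, 0.0821]
ee_rot: [-3.053, -0.735, 0.001]
force: [-1.0, 0.4, 0.5]
opening: 0.0766
finger_force: 0.0
```

```bash
python3 g.py 573.7 -267.4 -2 -62.8; python3 c.py heel_lift 481 -110 0.2 18 top side;python3 c.py heel_raise 482 -110 0.2 4 top side
```

```text
t 16.45 tcp [ 574.  -268.1   82.1] yaw -62.91 tilt [-0.01 -0.01 -0.  ] q7 -0.3 F [-1.   0.4  0.5] op 76.6 ff 0.0
shift units [-0.012  0.024 -2.804] turn units 0.018
top [ 483.44 -109.29    0.77    0.56] ztop med 755.5
side [ 4.7940e+02 -1.1071e+02  1.8000e-01  6.0000e-02] ztop med 25.8
top [ 4.8350e+02 -1.0969e+02 -4.2900e+00  2.5000e-01] ztop med 755.5
side [ 4.809e+02 -1.132e+02  7.470e+00  1.000e-01] ztop med 24.4
```

View pics/c_heel_lift_top.png

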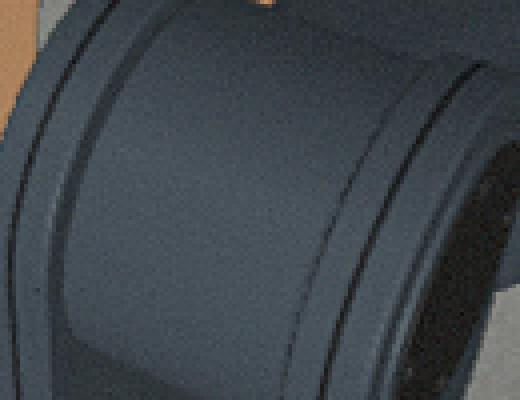

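The arm blocks the top view here. The side fit gives lift (479.4,-110.7) against raise (479.8,-111.9), with the top at z≈26, so the lift is centred and flat. Now the horseshoe.

Emit:
jog_arm --commands '[[[-0.01,0.02,-0.6,0,0,0.02,0.55],[0,0,-0.6,0,0,0,0.55],[0,0,-0.6,0,0,0,0.55],[0,0,-0.5,0,0,0,0.55],[0,0,-0.3,0,0,0,0.55],[0,0,-0.2,0,0,0,0.55],[0,0,0,0,0,0,0.55],[0,0,0,0,0,0,0.55]]]'

```text
time: 17.32
tcp_pos: [0.5745, -0.2685, -0.0011]
ee_rot: [3.053, 0.741, 0.0]
force: [1.5, -0.0, 0.2]
opening: 0.0661
finger_force: 0.0
```

```bash
python3 g.py 573.7 -267.4 -2 -62.8
python3 - <<'E'
from h import *
p,d=grab_frame('side'); q=proj('side',[[.5737,-.2674,.01]])[0].astype(int); print(q)
cv2.imwrite('pics/s4.png',cv2.resize(p[q[1]-50:q[1]+50,q[0]-65:q[0]+65],None,fx=5,fy=5,interpolation=3))
E
```

```text
t 17.32 tcp [ 574.5 -268.5   -1.1] yaw -62.71 tilt [0. 0. 0.] q7 -0.24 F [ 1.5 -0.   0.2] op 66.1 ff 0.0
shift units [-0.027  0.037 -0.029] turn units -0.015
[398 302]
```

View pics/s4.png

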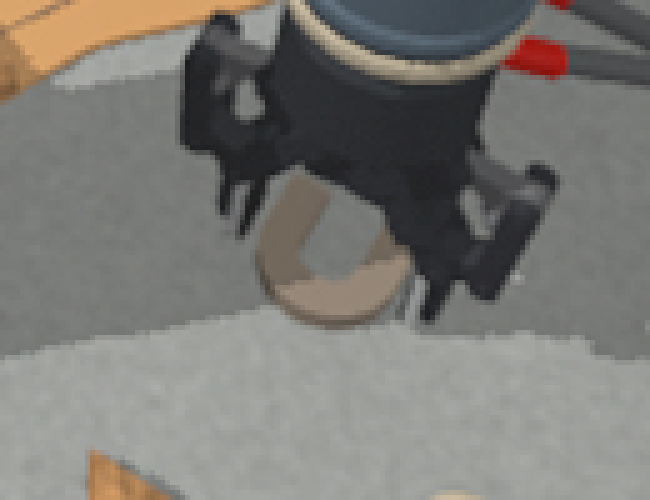

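The crop shows the fingers straddling the horseshoe, left tip (235,215) and right tip (415,300), clear on both sides. Close and lift.

Emit:
jog_arm --commands '[[[0,0.02,-0.03,0,0,0,0.3],[0,0,0,0,0,0,-1],[0,0,0,0,0,0,-1],[0,0,0,0,0,0,-1],[0,0,0,0,0,0,-1],[0,0,0,0,0,0,-1]]]' --newtons 30

```text
time: 17.87
tcp_pos: [0.575, -0.2685, -0.0011]
ee_rot: [3.052, 0.74, 0.003]
force: [-0.7, -0.3, 5.1]
opening: 0.0548
finger_force: 31.0
```

Emit:
jog_arm --commands '[[[0,0,0.8,0,0,0,-1],[0,0,1,0,0,0,-1],[-0.2,0.8,1,0,0,-0.36,-1],[-0.22,1,0,0,0,-0.36,-1],[-0.22,1,0,0,0,-0.36,-1],[-0.22,1,0,0,0,-0.36,-1],[-0.22,1,0,0,0,-0.36,-1],[-0.22,1,0,0,0,-0.36,-1],[-0.22,1,0,0,0,-0.36,-1],[-0.22,1,0,0,0,-0.36,-1],[-0.22,1,0,0,0,-0.36,-1],[-0.22,1,0,0,0,-0.36,-1]]]'

```text
time: 18.87
tcp_pos: [0.5088, 0.0276, 0.0823]
ee_rot: [-3.137, -0.153, -0.002]
force: [1.3, -0.1, 0.1]
opening: 0.0543
finger_force: 32.0
```

```bash
python3 g.py 502.4 72.3 60 -84.5
```

```text
t 18.87 tcp [508.8  27.6  82.3] yaw -84.43 tilt [-0.01  0.01  0.  ] q7 -0.95 F [ 1.3 -0.1  0.1] op 54.3 ff 32.0061469450593
shift units [-0.212  1.49  -0.742] turn units -0.012
```

Emit:
jog_arm --commands '[[[-0.1,0.8,-0.3,0,0,0,-1],[-0.1,0.6,-0.5,0,0,0,-1],[0,0,-0.6,0,0,0,-1],[0,0,-0.6,0,0,0,-1],[0,0,-0.3,0,0,0,-1],[0,0,0,0,0,0,-1],[0,0,0,0,0,0,-1]]]'

```text
time: 19.45
tcp_pos: [0.5031, 0.0676, 0.013]
ee_rot: [-3.138, -0.154, -0.0]
force: [0.3, -0.4, 0.6]
opening: 0.0549
finger_force: 32.0
```

```bash
python3 g.py 502.4 72.3 3.5 -84.5
python3 - <<'E'
from h import *
p,d=grab_frame('side'); q=proj('side',[[.5024,.0723,.02]])[0].astype(int); print(q)
cv2.imwrite('pics/s5.png',cv2.resize(p[q[1]-50:q[1]+50,q[0]-65:q[0]+65],None,fx=5,fy=5,interpolation=3))
E
```

```text
t 19.45 tcp [503.1  67.6  13. ] yaw -84.37 tilt [-0.  0.  0.] q7 -0.92 F [ 0.3 -0.4  0.6] op 54.9 ff 32.00077414512634
shift units [-0.024  0.155 -0.316] turn units -0.022
[284 202]
```

View pics/s5.png

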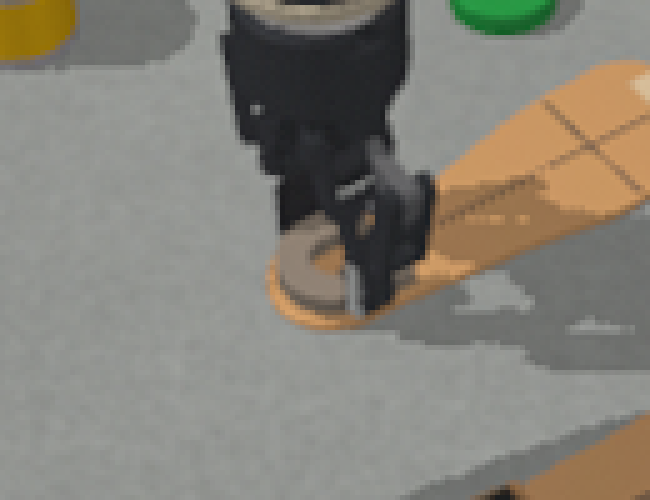

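The horseshoe hangs just above the right heel, closed round at the back and open end to the toes, at crop (320,280). Lower and release.

Emit:
jog_arm --commands '[[[-0.02,0.15,-0.15,0,0,-0.02,-1],[0,0,-0.13,0,0,0,-1],[0,0,0,0,0,0,-1],[0,0,0,0,0,0,-1]]]'

```text
time: 19.83
tcp_pos: [0.5023, 0.0727, 0.0042]
ee_rot: [-3.138, -0.153, 0.0]
force: [-0.2, -0.1, -0.0]
opening: 0.055
finger_force: 32.0
```

```bash
python3 g.py 502.4 72.3 3.0 -84.5
```

```text
t 19.83 tcp [502.3  72.7   4.2] yaw -84.42 tilt [-0. -0. -0.] q7 -0.91 F [-0.2 -0.1 -0. ] op 55.0 ff 32.008520644158125
shift units [ 0.003 -0.013 -0.041] turn units -0.013
```

Emit:
jog_arm --commands '[[[0,0,-0.04,0,0,0,-1],[0,0,0,0,0,0,-0.2],[0,0,0,0,0,0,0.4],[0,0,0,0,0,0,0.7],[0,0,0,0,0,0,0.7],[0,0,0.5,0,0,0,0.6],[0,0,1,0,0,0,0.5],[0,-1,1,0,0,-0.3,0.5],[0,-1,0.2,0,0,-0.3,0.3],[0.1,-1,0,0,0,-0.3,0.2],[0.1,-1,0,0,0,-0.3,0.2],[0.1,-1,0,0,0,-0.3,0.2]]]'

```text
time: 20.83
tcp_pos: [0.5114, -0.078, 0.0838]
ee_rot: [-3.14, 0.095, -0.001]
force: [1.3, -0.6, 0.3]
opening: 0.0511
finger_force: 0.0
```

Emit:
jog_arm --commands '[[[0.1,-1,0,0,0,-0.3,0.2],[0.1,-1,0,0,0,-0.3,0.2],[0.1,-1,0,0,0,-0.3,0.2],[0.1,-1,0,0,0,-0.3,0.2],[0.1,-1,0,0,0,-0.3,0.2],[0,0,0,0,0,0,0.2]]]'

```text
time: 21.33
tcp_pos: [0.5259, -0.234, 0.0843]
ee_rot: [3.117, -0.352, 0.003]
force: [-0.9, 0.4, 0.3]
opening: 0.0511
finger_force: 0.0
```

```bash
python3 g.py 545 -384.4 -1 -104.5; python3 c.py horseshoe_pad 502.4 72.3 5.5 4 top side; python3 f.py teardrop_pad top side
python3 - <<'E'
from h import *
ims=[]
for n,h in(('top',22),('side',30)):
    p,d=grab_frame(n); q=proj(n,[[.540,-.383,.005]])[0].astype(int); o=p.copy()
    a=o[q[1]-30:q[1]+30,q[0]-35:q[0]+35]; ims.append(cv2.resize(a,None,fx=5,fy=5,interpolation=3)); print(n,q)
cv2.imwrite('pics/td.png',cv2.hconcat(ims))
E
```

```text
t 21.33 tcp [ 525.9 -234.    84.3] yaw -102.89 tilt [0.05 0.01 0.  ] q7 -0.81 F [-0.9  0.4  0.3] op 51.1 ff 0.0
shift units [ 0.638 -5.013 -2.843] turn units -0.268
top [504.48  68.42  25.98   0.53] ztop med 761.5
side [5.0075e+02 7.2410e+01 5.2500e+00 8.0000e-02] ztop med 13.3
top 0.29 [206. 249.] [451.31 329.19 160.26   0.57] z 56.5
side 0.69 [424. 364.] [ 5.3946e+02 -3.8334e+02 -1.6580e+01  1.6000e-01] z 10.7
side 0.64 [286. 208.] [497.88  72.02 121.27   0.57] z 13.5
top [463 211]
side [423 361]
```

View pics/td.png

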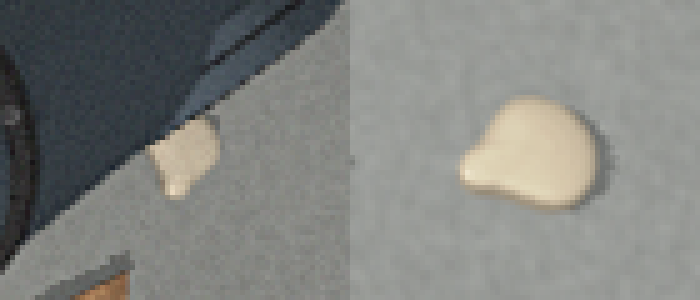

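Horseshoe, side view: insole-frame x≈-94.7, y≈+1, z top≈14, yaw matching. The teardrop is pear-shaped with its narrow tip at crop (470,165), so I refit it with a better outline.

```bash
python3 - <<'E'
s=open('h.py').read()
i=s.index("td=cv2"); j=s.index("OUT['teardrop_pad']")
s=s[:i]+"td=np.r_[arc(5,0,20,-135,135,50),[[-13.5,9.5],[-17,6.5]],arc(-20,0,5,90,270,12),[[-17,-6.5],[-13.5,-9.5]]]\n"+s[j:]
open('h.py','w').write(s)
E
python3 - <<'E'
import sys;sys.path.insert(0,'.')
from r import *
M=np.load('pics/masks.npz')
for n,k in(('top','top|teardrop_pad|1'),('side','side|teardrop_pad|0')):
    I=cv2.imread(f'pics/{n}0.png'); f,*_=gc(I,M[k]); print(n,np.round(np.array(fit(n,f,'teardrop_pad',(.54,-.383)))*[1e3,1e3,57.3,1],2))
E
python3 g.py 545 -384.4 -1 -104.5
```

```text
top [ 5.3995e+02 -3.8220e+02 -1.0870e+01  1.5000e-01]
side [ 5.3961e+02 -3.8259e+02 -1.5260e+01  1.4000e-01]
t 21.73 tcp [ 526.5 -225.6   83.4] yaw -102.33 tilt [-0.01 -0.   -0.  ] q7 -0.81 F [ 0.4 -0.1 -0.2] op 51.2 ff 0.0
shift units [ 0.616 -5.294 -2.815] turn units -0.362
```

Emit:
jog_arm --commands '[[[0.12,-0.9,0,0,0,-0.1,0.35],[0.12,-0.9,0,0,0,-0.1,0.35],[0.12,-0.9,0,0,0,-0.08,0.35],[0.12,-0.9,-0.2,0,0,0,0.35],[0.12,-0.9,-0.4,0,0,0,0.35],[0,-0.77,-0.5,0,0,0,0.35],[0,0,-0.5,0,0,0,0.35],[0,0,-0.3,0,0,0,0.35],[0,0,-0.1,0,0,0,0.35],[0,0,0,0,0,0,0.35],[0,0,0,0,0,0,0.35],[0,0,0,0,0,0,0.35]]]'

```text
time: 22.73
tcp_pos: [0.5451, -0.3843, 0.0244]
ee_rot: [3.118, -0.384, 0.002]
force: [0.9, -0.2, -0.4]
opening: 0.0577
finger_force: 0.0
```

```bash
python3 g.py 544.6 -383.6 -1 -104
```

```text
t 22.73 tcp [ 545.1 -384.3   24.4] yaw -104.04 tilt [0.   0.01 0.  ] q7 -0.67 F [ 0.9 -0.2 -0.4] op 57.7 ff 0.0
shift units [-0.018  0.024 -0.846] turn units 0.007
```

Emit:
jog_arm --commands '[[[-0.02,0.02,-0.4,0,0,0,0.3],[0,0,-0.3,0,0,0,0.2],[0,0,-0.15,0,0,0,0.2],[0,0,0,0,0,0,0.2],[0,0,0,0,0,0,0.1],[0,0,0,0,0,0,-1],[0,0,0,0,0,0,-1],[0,0,0,0,0,0,-1],[0,0,0,0,0,0,-1],[0,0,0,0,0,0,-1]]]'

```text
time: 23.57
tcp_pos: [0.5441, -0.3853, -0.0009]
ee_rot: [3.117, -0.386, 0.003]
force: [-1.3, 1.1, 13.6]
opening: 0.0373
finger_force: 35.0
```

```bash
python3 g.py 544.6 -383.6 -1 -104;python3 - <<'E'
from h import *
p,d=grab_frame('side'); q=proj('side',[[.540,-.383,.02]])[0].astype(int); print(q)
cv2.imwrite('pics/s6.png',cv2.resize(p[q[1]-45:min(q[1]+45,400),q[0]-55:q[0]+55],None,fx=5,fy=5,interpolation=3))
E
```

```text
t 23.57 tcp [ 544.1 -385.3   -0.9] yaw -104.13 tilt [0.01 0.02 0.  ] q7 -0.65 F [-1.3  1.1 13.6] op 37.3 ff 35.032520168315386
shift units [ 0.016  0.056 -0.003] turn units 0.022
[424 357]
```

View pics/s6.png

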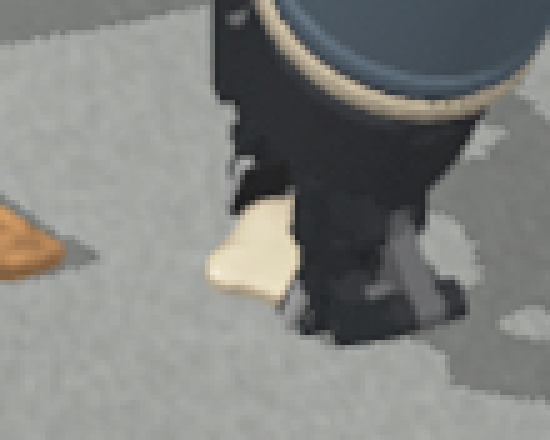

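The teardrop is between the fingers, narrow tip visible at crop (210,275). Opening is 37 mm, so I lift and check that it holds.

Emit:
jog_arm --commands '[[[0,0,0.3,0,0,0,-1],[0,0,0.6,0,0,0,-1],[0,0,0.9,0,0,0,-1],[0.1,0.5,1,0,0,0.2,-1],[0.18,0.9,0,0,0,0.2,-1],[0.18,0.9,0,0,0,0.2,-1],[0.18,0.9,0,0,0,0.2,-1],[0.18,0.9,0,0,0,0.2,-1],[0.18,0.9,0,0,0,0.2,-1],[0.18,0.9,0,0,0,0.2,-1],[0.18,0.9,0,0,0,0.2,-1],[0.18,0.9,0,0,0,0.2,-1]]]'

```text
time: 24.62
tcp_pos: [0.5898, -0.1519, 0.0818]
ee_rot: [-3.14, 0.089, 0.001]
force: [-0.1, 0.3, 0.0]
opening: 0.037
finger_force: 30.6
```

Emit:
jog_arm --commands '[[[0.18,0.9,0,0,0,0.2,-1],[0.18,0.9,0,0,0,0.2,-1],[0.18,0.9,0,0,0,0.2,-1],[0.18,0.9,0,0,0,0.2,-1],[0.18,0.9,0,0,0,0.2,-1],[0.18,0.9,0,0,0,0.2,-1],[0.18,0.9,0,0,0,0.2,-1],[0.1,0.9,0,0,0,0.07,-1],[0,0.6,0,0,0,0,-1],[0,0,0,0,0,0,-1],[0,0,0,0,0,0,-1],[0,0,0,0,0,0,-1]]]'

```text
time: 25.62
tcp_pos: [0.6305, 0.0797, 0.0819]
ee_rot: [3.137, 0.15, -0.0]
force: [1.0, -0.6, -0.1]
opening: 0.037
finger_force: 30.6
```

```bash
python3 g.py 633.3 84.9 3 -84.5
```

```text
t 25.62 tcp [630.5  79.7  81.9] yaw -84.53 tilt [ 0.01 -0.    0.  ] q7 -1.1 F [ 1.  -0.6 -0.1] op 37.0 ff 30.573946237564087
shift units [ 0.093  0.175 -2.632] turn units 0.005
```

Emit:
jog_arm --commands '[[[0.09,0.17,-0.6,0,0,0,-1],[0,0,-0.7,0,0,0,-1],[0,0,-0.6,0,0,0,-1],[0,0,-0.4,0,0,0,-1],[0,0,-0.2,0,0,0,-1],[0,0,0,0,0,0,-1],[0,0,0,0,0,0,-1],[0,0,0,0,0,0,-1]]]'

```text
time: 26.28
tcp_pos: [0.6341, 0.0852, 0.008]
ee_rot: [3.138, 0.15, 0.002]
force: [0.4, -0.4, -0.2]
opening: 0.0373
finger_force: 30.6
```

```bash
python3 g.py 633.3 84.9 3.5 -84.5;python3 - <<'E'
from h import *
p,d=grab_frame('side'); q=proj('side',[[.630,.0849,.01]])[0].astype(int); print(q)
cv2.imwrite('pics/s7.png',cv2.resize(p[q[1]-45:min(q[1]+45,400),q[0]-65:q[0]+55],None,fx=6,fy=6,interpolation=3))
E
```

```text
t 26.28 tcp [634.1  85.2   8. ] yaw -84.52 tilt [0.   0.01 0.  ] q7 -1.04 F [ 0.4 -0.4 -0.2] op 37.3 ff 30.57399272918701
shift units [-0.027 -0.012 -0.149] turn units 0.004
[328 183]
```

View pics/s7.png

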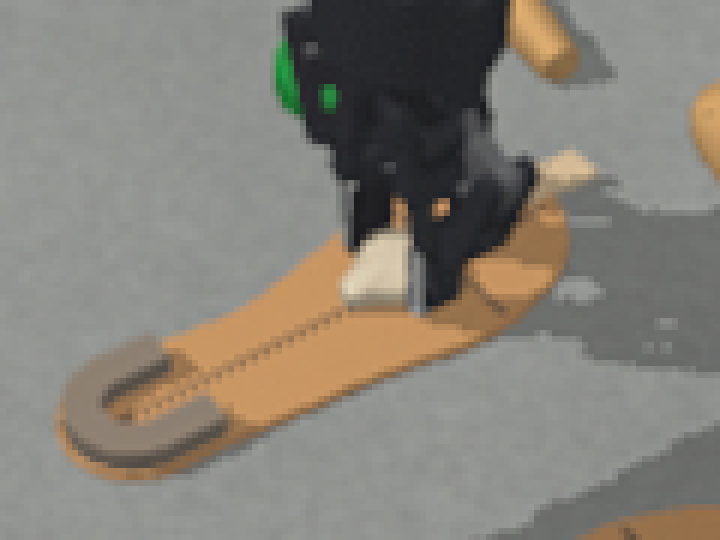

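The horseshoe is seated well (crop 140,400), and the teardrop's narrow tip points to the heel over the centre line (350,295). Lower and release.

Emit:
jog_arm --commands '[[[-0.02,-0.01,-0.15,0,0,0,-1],[0,0,0,0,0,0,-1],[0,0,0,0,0,0,-0.5],[0,0,0,0,0,0,0.1],[0,0,0,0,0,0,0.5],[0,0,0,0,0,0,0.5],[0,0,0.5,0,0,0,0.3],[0,0,1,0,0,0,0.1],[-0.2,-0.6,1,0,0,-0.8,0],[-0.43,-1,0.2,0,0,-0.9,0],[-0.43,-1,0,0,0,-0.9,0],[-0.43,-1,0,0,0,-0.9,0]]]'

```text
time: 27.33
tcp_pos: [0.5878, -0.0233, 0.0842]
ee_rot: [-3.112, 0.429, -0.002]
force: [1.1, 1.0, 0.3]
opening: 0.0425
finger_force: 0.0
```

Emit:
jog_arm --commands '[[[-0.45,-1,0,0,0,-0.9,0],[-0.45,-1,0,0,0,-0.9,0],[-0.45,-1,0,0,0,-0.9,0],[-0.45,-1,0,0,0,-0.9,0],[-0.45,-1,0,0,0,-0.9,0],[-0.45,-1,0,0,0,-0.9,0],[-0.45,-1,0,0,0,-0.9,0],[-0.45,-1,0,0,0,-0.9,0],[-0.45,-1,0,0,0,-0.9,0],[0,0,0,0,0,0,0],[0,0,0,0,0,0,0],[0,0,0,0,0,0,0]]]'

```text
time: 28.33
tcp_pos: [0.4667, -0.2919, 0.0831]
ee_rot: [-2.663, 1.665, 0.001]
force: [1.4, -0.1, -1.2]
opening: 0.0427
finger_force: 0.0
```

```bash
python3 g.py 450.8 -322.7 0 -154.3; python3 c.py teardrop_pad 628 84.4 5.5 4 top side;  python3 c.py horseshoe_pad 502.4 72.3 5.5 4 top side; python3 c.py heel_lift 481 -110 0.2 18 top side
```

```text
t 28.33 tcp [ 466.7 -291.9   83.1] yaw -154.04 tilt [-0.01 -0.   -0.  ] q7 -1.35 F [ 1.4 -0.1 -1.2] op 42.7 ff 0.0
shift units [-0.532 -1.026 -2.771] turn units -0.044
top [632.49  81.87  -1.11   1.2 ] ztop med 717.1
side [6.2623e+02 8.3940e+01 6.8000e+00 9.0000e-02] ztop med 14.0
top [502.79  68.61  16.34   0.51] ztop med 745.1
side [5.0061e+02 7.2230e+01 5.0100e+00 8.0000e-02] ztop med 13.1
top [ 4.8342e+02 -1.1199e+02  2.5900e+00  2.7000e-01] ztop med 697.5
side [ 4.7902e+02 -1.1075e+02 -3.5000e-01  6.0000e-02] ztop med 25.8
```

Teardrop in the insole frame: x≈31, y≈-0.3, yaw within 1°. Good. Now the arch pad.

Emit:
jog_arm --commands '[[[-0.27,-0.51,0,0,0,-0.04,0.1],[-0.26,-0.51,-0.3,0,0,0,0.1],[0,0,-0.6,0,0,0,0.1],[0,0,-0.6,0,0,0,0.1],[0,0,-0.5,0,0,0,0.1],[0,0,-0.2,0,0,0,0.1],[0,0,0,0,0,0,0.1],[0,0,0,0,0,0,0.1],[0,0,0,0,0,0,0.1]]]'

```text
time: 29.38
tcp_pos: [0.4511, -0.3234, 0.0183]
ee_rot: [2.66, -1.672, 0.002]
force: [-0.5, -0.2, -0.2]
opening: 0.0469
finger_force: 0.0
```

```bash
python3 g.py 450.8 -322.7 1.5 -154.3
```

```text
t 29.38 tcp [ 451.1 -323.4   18.3] yaw -154.31 tilt [0.01 0.01 0.  ] q7 -1.21 F [-0.5 -0.2 -0.2] op 46.9 ff 0.0
shift units [-0.01   0.024 -0.559] turn units 0.002
```

Emit:
jog_arm --commands '[[[-0.01,0.02,-0.3,0,0,0,0.1],[0,0,-0.25,0,0,0,0.1],[0,0,0,0,0,0,0.1],[0,0,0,0,0,0,0.1],[0,0,0,0,0,0,-1],[0,0,0,0,0,0,-1],[0,0,0,0,0,0,-1],[0,0,0,0,0,0,-1],[0,0,0,0,0,0,-1]]]'

```text
time: 30.13
tcp_pos: [0.4505, -0.3228, 0.0012]
ee_rot: [2.659, -1.673, 0.001]
force: [1.0, 0.6, 4.3]
opening: 0.0247
finger_force: 30.2
```

```bash
python3 g.py 450.8 -322.7 1.5 -154.3
```

```text
t 30.13 tcp [ 450.5 -322.8    1.2] yaw -154.34 tilt [0. 0. 0.] q7 -1.19 F [1.  0.6 4.3] op 24.7 ff 30.152642112225294
shift units [0.01  0.002 0.009] turn units 0.006
```

Emit:
jog_arm --commands '[[[0,0,0.5,0,0,0,-1],[0,0,0.9,0,0,0,-1],[0.1,0.5,1,0,0,0.8,-1],[0.28,1,0.3,0,0,0.84,-1],[0.28,1,0,0,0,0.84,-1],[0.28,1,0,0,0,0.84,-1],[0.28,1,0,0,0,0.84,-1],[0.28,1,0,0,0,0.84,-1],[0.28,1,0,0,0,0.84,-1],[0.28,1,0,0,0,0.84,-1],[0.28,1,0,0,0,0.84,-1],[0.28,1,0,0,0,0.84,-1]]]'

```text
time: 31.13
tcp_pos: [0.5292, -0.0359, 0.082]
ee_rot: [-3.118, 0.381, -0.0]
force: [0.5, -1.0, -0.4]
opening: 0.0249
finger_force: 29.7
```

Emit:
jog_arm --commands '[[[0.28,1,0,0,0,0.84,-1],[0.28,1,0,0,0,0.84,-1],[0.28,1,0,0,0,0.84,-1],[0.28,1,0,0,0,0.76,-1],[0,0.3,0,0,0,0,-1],[0,0,0,0,0,0,-1],[0,0,0,0,0,0,-1],[0,0,0,0,0,0,-1]]]'

```text
time: 31.8
tcp_pos: [0.5623, 0.0898, 0.0821]
ee_rot: [3.137, 0.147, -0.0]
force: [0.2, -0.8, -0.5]
opening: 0.0246
finger_force: 29.7
```

```bash
python3 g.py 565 90.7 12 -84.5
```

```text
t 31.8 tcp [562.3  89.8  82.1] yaw -84.63 tilt [ 0.01 -0.    0.  ] q7 -1.09 F [ 0.2 -0.8 -0.5] op 24.6 ff 29.661597087979317
shift units [ 0.089  0.029 -2.335] turn units 0.021
```

Emit:
jog_arm --commands '[[[0.08,0.02,-0.5,0,0,0.02,-1],[0,0,-0.7,0,0,0,-1],[0,0,-0.6,0,0,0,-1],[0,0,-0.4,0,0,0,-1],[0,0,-0.2,0,0,0,-1],[0,0,0,0,0,0,-1],[0,0,0,0,0,0,-1],[0,0,0,0,0,0,-1]]]'

```text
time: 32.47
tcp_pos: [0.5656, 0.0917, 0.0108]
ee_rot: [-3.138, -0.153, -0.002]
force: [1.4, -0.8, -0.1]
opening: 0.0246
finger_force: 29.7
```

```bash
python3 g.py 565 90.7 5.5 -84.5; python3 c.py arch_pad 563.8 103.6 5.5 8 side
```

```text
t 32.47 tcp [565.6  91.7  10.8] yaw -84.41 tilt [-0.    0.01  0.  ] q7 -1.01 F [ 1.4 -0.8 -0.1] op 24.6 ff 29.66113731265068
shift units [-0.02  -0.032 -0.177] turn units -0.016
side [5.6400e+02 1.0496e+02 7.2100e+00 1.6000e-01] ztop med 25.6
```

Emit:
jog_arm --commands '[[[-0.02,-0.03,-0.17,0,0,-0.01,-1],[0,0,0,0,0,0,-1],[0,0,0,0,0,0,-0.5],[0,0,0,0,0,0,0],[0,0,0,0,0,0,0.1],[0,0,0,0,0,0,0.1],[0,0,0.5,0,0,0,0.1],[0,0,1,0,0,0,0.1],[0,0,1,0,0,0,0.1],[0,0.8,1,0,0,0,0.1],[-0.3,1,0.3,0,0,0.4,0.1],[-0.3,1,0.3,0,0,0.4,0.1]]]'

```text
time: 33.52
tcp_pos: [0.5471, 0.1755, 0.1296]
ee_rot: [-3.129, -0.283, -0.004]
force: [0.6, 1.3, -0.2]
opening: 0.0466
finger_force: 0.0
```

Emit:
jog_arm --commands '[[[-0.5,1,0,0,0,0.5,0.1],[-0.5,1,0,0,0,0.5,0.1],[-0.5,1,0,0,0,0.5,0.1],[-0.5,1,0,0,0,0.5,0.1],[-0.5,1,0,0,0,0.5,0.1],[-0.5,1,0,0,0,0.5,0.1],[-0.5,1,0,0,0,0.5,0.1],[-0.5,1,0,0,0,0.5,0.1],[-0.5,1,0,0,0,0.5,0.1],[0,0,0,0,0,0,0.1],[0,0,0,0,0,0,0.1],[0,0,0,0,0,0,0.1]]]'

```text
time: 34.52
tcp_pos: [0.4115, 0.4444, 0.1277]
ee_rot: [2.975, 1.005, -0.0]
force: [0.3, -0.7, 0.2]
opening: 0.047
finger_force: 0.0
```

```bash
python3 g.py 565 90.7 5.5 -84.5; for a in "heel_raise 482 -110 0.2 4" "heel_lift 481 -110 0.2 18" "horseshoe_pad 502.4 72.3 5.5 4" "teardrop_pad 628 84.4 5.5 4" "arch_pad 563.8 103.6 5.5 4"; do echo $a; python3 c.py $a top side; done
python3 - <<'E'
from h import *
ims=[]
for n in('top','side'):
    p,d=grab_frame(n); q=proj(n,[[.57,-.02,.0]])[0].astype(int)
    o=cv2.resize(p[q[1]-75:q[1]+75,q[0]-95:q[0]+95] if n=='side' else p[q[1]-70:q[1]+80,q[0]-60:q[0]+60],None,fx=3.8 if n=='side' else 3.8,fy=3.8,interpolation=3); ims.append(o[:,:])
w=cv2.hconcat(ims); k=min(800/w.shape[1],1); cv2.imwrite('pics/final.png',cv2.resize(w,None,fx=k,fy=k))
E
```

```text
t 34.52 tcp [411.5 444.4 127.7] yaw -52.66 tilt [0.01 0.   0.  ] q7 -1.33 F [ 0.3 -0.7  0.2] op 47.0 ff 0.0
shift units [  5.116 -11.791  -4.074] turn units -5.306
heel_raise 482 -110 0.2 4
top [ 4.8069e+02 -1.0635e+02 -7.0000e-01  1.5000e-01] ztop med 23.9
side [ 4.7940e+02 -1.1235e+02  2.0000e-01  5.0000e-02] ztop med 24.1
heel_lift 481 -110 0.2 18
top [ 4.8068e+02 -1.0960e+02 -2.3000e-01  3.0000e-02] ztop med 25.1
side [ 4.7932e+02 -1.1058e+02 -2.9000e-01  4.0000e-02] ztop med 25.7
horseshoe_pad 502.4 72.3 5.5 4
top [5.0329e+02 7.0350e+01 7.9200e+00 2.4000e-01] ztop med 12.9
side [5.0111e+02 7.2340e+01 4.4100e+00 8.0000e-02] ztop med 13.4
teardrop_pad 628 84.4 5.5 4
top [6.2884e+02 8.5040e+01 2.3100e+00 1.5000e-01] ztop med 13.7
side [6.2625e+02 8.3970e+01 6.8400e+00 9.0000e-02] ztop med 13.9
arch_pad 563.8 103.6 5.5 4
top [5.6915e+02 1.0174e+02 9.4000e-01 2.1000e-01] ztop med 16.8
side [5.6209e+02 1.0207e+02 6.2900e+00 1.2000e-01] ztop med 16.5
```

View pics/final.png

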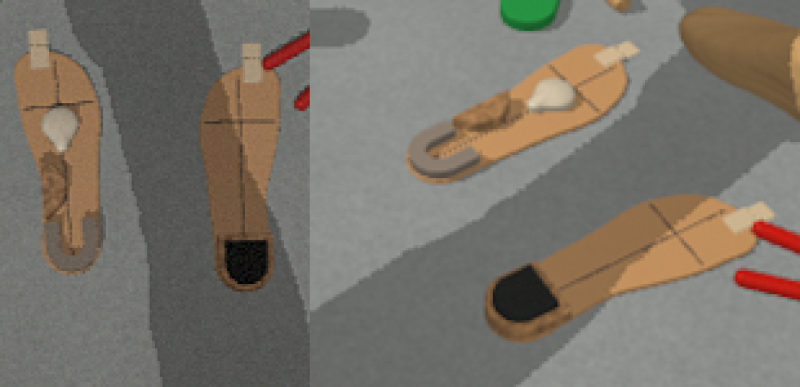

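The final view shows:
- **Left insole:** the black lift is centred on the cork raise at the heel (245,262).
- **Right insole:** the horseshoe is on the heel with its open end to the toes (72,245). The arch pad lies along the inner edge (52,190). The teardrop is just behind the ball line, narrow end to the heel (60,130).

The fits agree: arch x≈-30.6, straight side y≈24.5; teardrop x≈31.2, y≈0. The arm touches nothing, so I hand in.

```bash
python3 -c "
from workcell import *
print(finish_job())"
```

```text
the job is handed in; nothing more can be done
None
```

All five pads are laid out on the insoles as asked and the job is handed in at about 35 s of the 128 s; the lift slipped on its first grasp and slid about 28 mm, and I re-gripped and placed it; nothing touched the glue tin, though I did not re-measure it.

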